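# Draw out the board tray to its catch and refit the cooler

## Robot

A 6-joint arm with a two-finger parallel gripper is mounted at the origin on the work surface. World frame = base frame: x ahead of the robot, y to its left, z up, the work surface at z = 0. Lengths are in m, angles in rad, forces in N, time in s.
With the tool pointing down it reaches from about 0.35 to 1 m from the base axis. Payload 7.1 kg.
Tool frame: the origin (TCP) lies midway between the tips of the shut fingers; the grasp point (between the pads) lies 19 mm behind it (grip_depth is the distance from the TCP to the grasp point, in m); z points along the fingers, y is the line along which they close (so a half turn about z gives the same grasp; the last joint's range is limited). The gripper opens to 85 mm and grips with 20 to 120 N. Pads are 22 mm wide; open, the fingers measure 114 mm over their backs; the gripper's body (76 mm by 85 mm) begins 54 mm behind the grasp point. The pads swing forward as they close: fully open they stand 13 mm farther back than shut.
Start: joints at [-1.348, 0.423, 1.63, -0, 1.089, -0.019], TCP at [0.15, -0.607, 0.231] pointing down, gripper open.
Joint ranges: [-3, 3], [-0.9, 2.11], [0.09, 2.58], [-1.31, 4.45], [0.11, 2.69], [-2.54, 2.54]. Speed limits (rad/s): [2.39, 2.39, 3.01, 3.14, 3.14, 3.14].

## Interface

Orientations are given as a unit quaternion [w, x, y, z].
In Python, from plant import * gives the robot as it stands.
- The arm moves only by the tool send_rows, never from a script. Its argument "motion" is a list of rows, each an object of numbers: "wx", "wy", "wz": the turn, a rotation vector about the tool's x, y, z in rad; "tx", "ty", "tz": the shift along the tool's x, y, z in mm; "jaw": the opening, from 0 (shut) to 1 (fully open). In form: [{"wx": .., "wy": .., "wz": .., "tx": .., "ty": .., "tz": .., "jaw": ..}, ...]. A call has 1 to 10 rows; each row is the pose to reach, as a shift and turn from the pose commanded when the call began, along the tool's axes at that moment; what a row does not reach only later rows make up. A row lasts 1/12 s, in which the tool goes at most 41.7 mm and 7.16 degrees, less where a joint would pass 70% of its speed; a pose out of reach is approached as far as the arm can. A call with a gripper value outside its range is refused whole. The fingers move at their own pace and stop on an object; the grip force is fixed at half the most. Time passes only in rows, so rows that repeat a pose let the fingers close. It gives the time, the measured TCP pose, the force, the opening and the grip force at its end, in the units of the state.
- read_state(): the state, without advancing time (a new reading comes with each control period).
- grab_frame(name): name is "side" or "top" or "wrist"; returns the picture (480x640x3 uint8, blue, green, red); there is no depth.
- calibration(name): a dict with "camera_matrix" (3x3 intrinsics, pixels), "D" ([k1, k2, p1, p2, k3] as OpenCV has them; the pictures are not rectified), "camera_from_world" (4x4, takes a point from world to camera coordinates). Camera axes: x right, y down, z forward; pixel columns grow to the right and rows downward; lengths in m; the calibration is good to about 2 mm. A picture is of the moment at which its call begins: read the wrist's pose just before it. calibration takes no time and is no camera call; for the wrist camera it gives the pose at the moment of the call.
- job_done(): hands the job in; it is judged then, once.
The state is a dict: "time": time; "q": joint angles; "qvel": joint speeds; "joint_torque": joint torques, N m; "eef_pos": TCP position; "tool_rot": TCP orientation; "contact_force": force on the tool from outside, world axes, zero at the start; "wrist_torque": the same for the moment, N m; "finger_gap": opening from 0.0 (shut) to 1.0 (fully open); "finger_force": force on a finger pad.
Only numpy, scipy, OpenCV 4.12 (cv2) and the standard library are available. Lean on these libraries where they do the work, as an engineer would, in place of code of your own. Each camera call takes 0.05 s, during which the arm holds its last target. There are 200 camera calls.

## Task

Draw the board tray of the open aluminium rack out towards you, without wrenching at it, until it has clicked over its catch and come up against its stop, so that it stays there when you let go. Then lower the fan-topped copper cooler flat onto the big bare chip of the board on that tray, centred and square with its long side running front to back, and leave it standing there. Leave the other things on the bench where they are and do not spill the screw tin that rides on the tray.

Things in the scene. Friction and masses are not known exactly. Their poses are not given: they have to be found in the camera images.
- rack: Fixed open rack of 20 mm slotted aluminium profile, 240 deep, 270 wide, 241 mm high. Origin: middle of its front face, at bench level; x points front to back (away from the robot, turned by up to 0.22 rad), y left, z up. Upper deck (front beam 130 to 150 mm high, flush with the front face) carries four upright green cards; below it the tray slides out to -x.
- tray_slide (a joint): How far the tray is drawn out along the rack's -x (m); 0 fully home, 0 to 0.03 at the start; 1 N friction. Its stop is hidden under the tray, elsewhere each time, between 0.105 and 0.170. Some 14 mm before the stop the pull rises to 6 to 10 N (roller catch); 6 mm before it the tray is over, and the roller presses it on the stop with about 6 N. Over 40 N of pull on the stop is too much.
- tray: The tray, an aluminium sheet 200 mm wide, upper face 53 mm above the bench, with a 3 mm front lip up to 90 mm (its outer face 22 mm in front of the rack's front when home). Axes as the rack's; origin at the rack's origin when home, moving out with the tray. Carries a green board 130 mm wide, top at 63 mm, lying to the right (-y). A pin beneath it rides over the hidden roller catch.
- handle (a point): Middle of the tray's bow handle: round steel bar 10 mm thick, 100 mm long along the rack's y, 75 mm above the bench, its axis 35 mm in front of the lip; 30 mm free between bar and lip, open below.
- chip_top (a point): Centre of the top of the big bare square chip: 45 x 45 mm metal lid, top 4 mm above the board and 67 mm above the bench; 52 mm behind the lip's outer face, 30 mm right (-y) of the tray's middle. Axes as the tray's. Other parts within 45 mm of its centre are lower than the chip.
- cooler: The cooler: finned copper block 70 mm (x) by 50 mm (y), 24 mm high, with a square black fan 50 x 50 x 15 mm on top; 39 mm high in all, about 0.2 kg. Origin: centre of its underside, x along the long side; grip it 50 mm wide along y, at its middle. Stands on the bench to the left or right, in front of the rack.
- plain_sink: Bystander: plain finned aluminium heat sink without a fan, 58 x 58 x 20 mm. Origin: centre of its underside.
- screwdriver: Bystander: screwdriver with black handle, 190 mm, lying on the bench. Origin: middle of its length, on the bench.
- multimeter: Bystander: grey multimeter lying flat, 150 x 75 x 40 mm. Origin: centre of its underside.
- paste_jar: Bystander: small white jar with black cap, 40 mm across, 45 mm high. Origin: centre of its underside.
- mug: Bystander: white mug, 80 mm across, 95 mm high. Origin: centre of its underside.
- screw_tin: Low round steel tin of screws, 34 mm across, 14 mm high, standing loose on the tray to the left of the board and riding along with it. Origin: centre of its underside.

How it is judged:
By the outcome, as a careful person would: the job done as asked, in the order asked, and still so for the second after the job is handed in, with the robot touching nothing.
It also fails if it takes over 58 s, if anything falls off the work surface, if the arm or the gripper's body presses on something with over 40 N, if the wrist force passes 120 N, or if a joint passes its speed limit or range.

## Working session

There is one attempt and no reset: what is moved stays moved. The work goes in short steps, Python scripts to look and compute and a tool call to move; the robot and the scene stay as the last step left them, time stands still between calls to the robot, and variables do not carry over. Pictures are saved under pics/ and viewed, at most 10 in all, crops included, and the job is handed in when it is done.

Besides the shell and the picture viewer there is one more tool, called after "Emit:" by a JSON object that holds its "api" and its "payload", one argument or row to a line. send_rows: Moves the arm, as the interface text tells. Its arguments: {"type":"object","properties":{"motion":{"type":"array"}},"required":["motion"]}

```bash
mkdir -p pics
cat > h.py <<'E'
from plant import *
import numpy as np, cv2
from scipy.spatial.transform import Rotation as R
def cal(n):
    c=calibration(n);return np.array(c["camera_matrix"],float),np.array(c["D"],float),np.array(c["camera_from_world"],float)
def ray(n,pts,z,c=None):
    K,D,T=c or cal(n)
    u=cv2.undistortPoints(np.array(pts,float).reshape(-1,1,2),K,D).reshape(-1,2)
    d=np.c_[u,np.ones(len(u))]@T[:3,:3]; o=-T[:3,:3].T@T[:3,3]
    return o+d*((z-o[2])/d[:,2])[:,None]
def proj(n,P,c=None):
    K,D,T=c or cal(n)
    return cv2.projectPoints(np.array(P,float).reshape(-1,1,3),cv2.Rodrigues(T[:3,:3])[0],T[:3,3],K,D)[0].reshape(-1,2)
def tool():
    s=read_state();q=s["tool_rot"];return np.array(s["eef_pos"]),R.from_quat([q[1],q[2],q[3],q[0]])
def go(p,yaw=None):
    "shift mm in tool axes to world p, and rotvec to tool-down with tool-y at world angle yaw"
    e,r=tool();t=r.inv().apply(np.array(p)-e)*1000
    w=None
    if yaw is not None:
        best=None
        for k in(0,np.pi):
            y=np.array([np.cos(yaw+k),np.sin(yaw+k),0]);z=np.array([0,0,-1.]);x=np.cross(y,z)
            v=(r.inv()*R.from_matrix(np.c_[x,y,z])).as_rotvec()
            if best is None or np.linalg.norm(v)<np.linalg.norm(best):best=v
        w=best.round(3)
    print("t",t.round(1),"w",w)
E
python3 - <<'E'
from h import *
print(read_state())
for n in("side","top"):
    cv2.imwrite(f"pics/{n}0.png",grab_frame(n)); K,D,T=cal(n);print(n,K.round(0).tolist(),(-T[:3,:3].T@T[:3,3]).round(3),T[:3,:3].round(2).tolist())
E
```

```text
{'time': 0.0, 'q': array([-1.34800897e+00,  4.23888746e-01,  1.63068050e+00, -6.25880455e-07,
        1.08861727e+00, -1.89811883e-02]), 'qvel': array([ 7.22923703e-05, -3.02056545e-04, -7.58903056e-04, -1.94454666e-04,
        2.10445486e-03, -5.60688609e-05]), 'joint_torque': array([-1.18570904e-03, -5.57390141e+01, -2.81735587e+01,  9.51591574e-06,
        7.37192837e-03, -4.56112033e-06]), 'eef_pos': array([ 0.1495523 , -0.60627732,  0.23051952]), 'tool_rot': array([-7.92769065e-04,  9.92702057e-01,  1.20590179e-01, -8.13450016e-05]), 'contact_force': array([-0.41477391, -0.43203425,  0.74913516]), 'wrist_torque': array([ 0.01696292,  0.0483915 , -0.01596073]), 'finger_force': 0.0, 'finger_gap': 0.9981159643701197}
side [[599.0, 0.0, 319.0], [0.0, 599.0, 232.0], [0.0, 0.0, 1.0]] [-0.208  0.362  1.072] [[-0.47, -0.88, -0.02], [-0.65, 0.36, -0.67], [0.6, -0.3, -0.74]]
top [[505.0, 0.0, 318.0], [0.0, 505.0, 234.0], [0.0, 0.0, 1.0]] [ 0.489 -0.044  1.247] [[0.02, -1.0, -0.01], [-1.0, -0.02, -0.06], [0.06, 0.01, -1.0]]
```

View pics/top0.png

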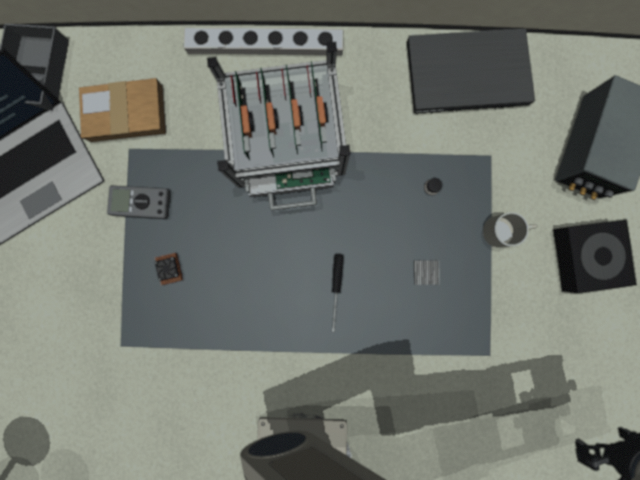

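View pics/side0.png

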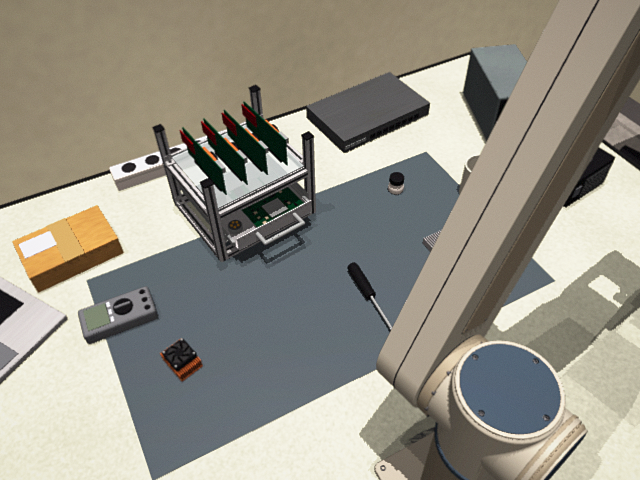

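Top view: handle bar from about (272,207) to (315,203), rack front beam (229,176)–(340,165), fan cooler at (168,269) on the left. The side view agrees, and the area in front of the tray is clear.

Run:
```python
from h import *
f=grab_frame("top")
a=ray("top",[(272,206),(315,203)],.08);print("handle",a.round(3))
b=ray("top",[(229,175),(340,164)],.15);print("beam",b.round(3))
d=b[1]-b[0];print("rack y ang",np.arctan2(-d[1],-d[0]))
s=f[235:305,140:200].astype(int);hsv=cv2.cvtColor(f,cv2.COLOR_BGR2HSV)[235:305,140:200]
m=((s[...,2]-s[...,0]>25)|(s.max(2)<50)).astype(np.uint8)
c=max(cv2.findContours(m,0,2)[0],key=cv2.contourArea);print(cv2.minAreaRect(c))
r=cv2.boxPoints(cv2.minAreaRect(c))+[140,235];print(ray("top",r,.03).round(3),r.round(0))
```

```text
handle [[ 0.621  0.079  0.08 ]
 [ 0.63  -0.021  0.08 ]]
beam [[ 0.68   0.168  0.15 ]
 [ 0.709 -0.076  0.15 ]]
rack y ang 1.6891387031511726
((28.23529624938965, 33.44117736816406), (27.649059295654297, 22.55581283569336), 75.96376037597656)
[[0.494 0.37  0.03 ]
 [0.509 0.316 0.03 ]
 [0.444 0.297 0.03 ]
 [0.429 0.351 0.03 ]] [[154. 258.]
 [176. 252.]
 [183. 279.]
 [161. 285.]]
```

Run:
```python
from h import *
go([.60,.029,.25],.118)
```

```text
t [ 589.4 -509.1  -18.7] w [-1.000e-03 -1.000e-03 -1.447e+00]
```

Emit:
{"api": "send_rows", "payload": {
  "motion": [
    {"tx": 32,"ty": -27,"tz": -1,"wz": -0.078,"jaw": 1},
    {"tx": 64,"ty": -55,"tz": -2,"wz": -0.156,"jaw": 1},
    {"tx": 96,"ty": -82,"tz": -3,"wz": -0.234,"jaw": 1},
    {"tx": 128,"ty": -110,"tz": -4,"wz": -0.312,"jaw": 1},
    {"tx": 160,"ty": -137,"tz": -5,"wz": -0.39,"jaw": 1},
    {"tx": 192,"ty": -165,"tz": -6,"wz": -0.468,"jaw": 1},
    {"tx": 224,"ty": -192,"tz": -7,"wz": -0.546,"jaw": 1},
    {"tx": 256,"ty": -220,"tz": -8,"wz": -0.624,"jaw": 1},
    {"tx": 288,"ty": -248,"tz": -9,"wz": -0.702,"jaw": 1},
    {"tx": 320,"ty": -276,"tz": -10,"wz": -0.78,"jaw": 1}
  ]
}}

```text
schema error: expected keys wx, wy, wz, tx, ty, tz, jaw
```

Run:
```python
from h import *
go([.60,.029,.25],.118)
```

```text
t [ 589.4 -509.1  -18.7] w [-1.000e-03 -1.000e-03 -1.447e+00]
```

Emit:
{"api": "send_rows", "payload": {
  "motion": [
    {"wx": 0,"wy": 0,"wz": -0.1,"tx": 32,"ty": -27,"tz": -1,"jaw": 1},
    {"wx": 0,"wy": 0,"wz": -0.2,"tx": 64,"ty": -55,"tz": -2,"jaw": 1},
    {"wx": 0,"wy": 0,"wz": -0.3,"tx": 96,"ty": -82,"tz": -3,"jaw": 1},
    {"wx": 0,"wy": 0,"wz": -0.4,"tx": 128,"ty": -110,"tz": -4,"jaw": 1},
    {"wx": 0,"wy": 0,"wz": -0.5,"tx": 160,"ty": -137,"tz": -5,"jaw": 1},
    {"wx": 0,"wy": 0,"wz": -0.6,"tx": 192,"ty": -165,"tz": -6,"jaw": 1},
    {"wx": 0,"wy": 0,"wz": -0.7,"tx": 224,"ty": -192,"tz": -8,"jaw": 1},
    {"wx": 0,"wy": 0,"wz": -0.8,"tx": 256,"ty": -220,"tz": -10,"jaw": 1},
    {"wx": 0,"wy": 0,"wz": -0.9,"tx": 288,"ty": -248,"tz": -12,"jaw": 1},
    {"wx": 0,"wy": 0,"wz": -1.0,"tx": 320,"ty": -276,"tz": -14,"jaw": 1}
  ]
}}

```text
time: 0.98
eef_pos: [0.3914, -0.2654, 0.2451]
tool_rot: [0.0, 0.812, 0.584, 0.0]
contact_force: [0.9, -0.5, -0.2]
finger_gap: 1.0
finger_force: 0.0
```

Run:
```python
from h import *
go([.60,.029,.25],.118)
```

```text
t [345.5 104.   -4.9] w [ 0.     0.    -0.442]
```

Emit:
{"api": "send_rows", "payload": {
  "motion": [
    {"wx": 0,"wy": 0,"wz": -0.05,"tx": 38,"ty": 11,"tz": 0,"jaw": 0.5},
    {"wx": 0,"wy": 0,"wz": -0.1,"tx": 77,"ty": 23,"tz": -1,"jaw": 0.4},
    {"wx": 0,"wy": 0,"wz": -0.15,"tx": 115,"ty": 35,"tz": -2,"jaw": 0.4},
    {"wx": 0,"wy": 0,"wz": -0.2,"tx": 154,"ty": 46,"tz": -2,"jaw": 0.4},
    {"wx": 0,"wy": 0,"wz": -0.25,"tx": 192,"ty": 58,"tz": -3,"jaw": 0.4},
    {"wx": 0,"wy": 0,"wz": -0.3,"tx": 230,"ty": 69,"tz": -4,"jaw": 0.4},
    {"wx": 0,"wy": 0,"wz": -0.35,"tx": 268,"ty": 81,"tz": -5,"jaw": 0.4},
    {"wx": 0,"wy": 0,"wz": -0.4,"tx": 307,"ty": 92,"tz": -5,"jaw": 0.4},
    {"wx": 0,"wy": 0,"wz": -0.442,"tx": 345,"ty": 104,"tz": -5,"jaw": 0.4},
    {"wx": 0,"wy": 0,"wz": -0.442,"tx": 345,"ty": 104,"tz": -5,"jaw": 0.4}
  ]
}}

```text
time: 1.82
eef_pos: [0.6042, 0.0309, 0.25]
tool_rot: [0.0, 0.664, 0.748, 0.002]
contact_force: [-0.8, -0.2, -0.5]
finger_gap: 0.394
finger_force: 0.0
```

Run:
```python
from h import *
import pickle
c=cal("wrist");pickle.dump(c,open("w1.pkl","wb"))
cv2.imwrite("pics/w1.png",grab_frame("wrist"))
print(tool()[0],read_state()["q"])
```

```text
[0.60214873 0.02856481 0.24956615] [ 2.74812752e-02  3.70556571e-01  1.66524635e+00  4.02582232e-04
  1.10536109e+00 -9.00704095e-02]
```

View pics/w1.png

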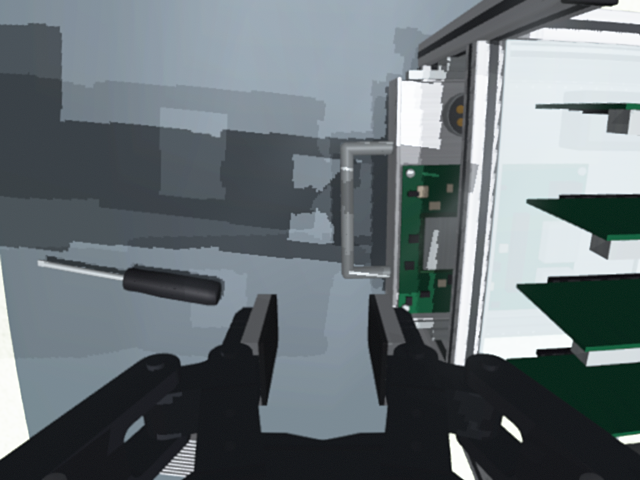

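Wrist view: handle bar axis from about (348,148) to (348,272), lip top edge at x≈398, and the screw tin at (455,115).

Run:
```python
from h import *
import pickle
c=pickle.load(open("w1.pkl","rb"))
h=ray("wrist",[(348,149),(347.5,270)],.075,c);print(h.round(4))
L=ray("wrist",[(398,80),(399,160)],.09,c);print("lip",L.round(4))
b=ray("wrist",[(480,45),(457,350)],.15,c);print("beam",b.round(4))
for v in(h,L,b): d=v[0]-v[1];print(np.arctan2(d[1],d[0])-np.pi/2)
m=h.mean(0);go([m[0],m[1],.175],.118);go([m[0],m[1],.056],.118)
```

```text
[[ 0.6187  0.08    0.075 ]
 [ 0.6317 -0.0167  0.075 ]]
lip [[0.6457 0.1327 0.09  ]
 [0.6555 0.0779 0.09  ]]
beam [[ 0.6782  0.1521  0.15  ]
 [ 0.7053 -0.0374  0.15  ]]
0.13383329838018
0.17659793119886746
0.14205364492852168
t [ 0.3 23.2 74.6] w [ 0.    -0.    -0.001]
t [  0.3  23.2 193.6] w [ 0.    -0.    -0.001]
```

Emit:
{"api": "send_rows", "payload": {
  "motion": [
    {"wx": 0,"wy": 0,"wz": -0.017,"tx": 1,"ty": 23,"tz": 30,"jaw": 0.3},
    {"wx": 0,"wy": 0,"wz": -0.017,"tx": 1,"ty": 23,"tz": 60,"jaw": 0.3},
    {"wx": 0,"wy": 0,"wz": -0.017,"tx": 1,"ty": 23,"tz": 90,"jaw": 0.3},
    {"wx": 0,"wy": 0,"wz": -0.017,"tx": 1,"ty": 23,"tz": 115,"jaw": 0.3},
    {"wx": 0,"wy": 0,"wz": -0.017,"tx": 1,"ty": 23,"tz": 130,"jaw": 0.3},
    {"wx": 0,"wy": 0,"wz": -0.017,"tx": 1,"ty": 23,"tz": 145,"jaw": 0.3},
    {"wx": 0,"wy": 0,"wz": -0.017,"tx": 1,"ty": 23,"tz": 160,"jaw": 0.3},
    {"wx": 0,"wy": 0,"wz": -0.017,"tx": 1,"ty": 23,"tz": 175,"jaw": 0.3},
    {"wx": 0,"wy": 0,"wz": -0.017,"tx": 1,"ty": 23,"tz": 191,"jaw": 0.3},
    {"wx": 0,"wy": 0,"wz": -0.017,"tx": 1,"ty": 23,"tz": 191,"jaw": 0.3}
  ]
}}

```text
time: 2.7
eef_pos: [0.6204, 0.0281, 0.056]
tool_rot: [-0.002, 0.66, 0.751, -0.002]
contact_force: [-0.6, -0.4, -0.2]
finger_gap: 0.297
finger_force: 0.0
```

Emit:
{"api": "send_rows", "payload": {
  "motion": [
    {"wx": 0,"wy": 0,"wz": 0,"tx": 0,"ty": 0,"tz": 0,"jaw": 0},
    {"wx": 0,"wy": 0,"wz": 0,"tx": 0,"ty": 0,"tz": 0,"jaw": 0},
    {"wx": 0,"wy": 0,"wz": 0,"tx": 0,"ty": 0,"tz": 0,"jaw": 0},
    {"wx": 0,"wy": 0,"wz": 0,"tx": 0,"ty": 0,"tz": 0,"jaw": 0}
  ]
}}

```text
time: 3.03
eef_pos: [0.6231, 0.0286, 0.0592]
tool_rot: [0.0, 0.66, 0.752, -0.0]
contact_force: [0.3, -4.6, -8.5]
finger_gap: 0.092
finger_force: 58.4
```

Emit:
{"api": "send_rows", "payload": {
  "motion": [
    {"wx": 0,"wy": 0,"wz": 0,"tx": 0,"ty": -2,"tz": 0,"jaw": 0},
    {"wx": 0,"wy": 0,"wz": 0,"tx": 0,"ty": -6,"tz": 0,"jaw": 0},
    {"wx": 0,"wy": 0,"wz": 0,"tx": 0,"ty": -14,"tz": 0,"jaw": 0},
    {"wx": 0,"wy": 0,"wz": 0,"tx": 0,"ty": -24,"tz": 0,"jaw": 0},
    {"wx": 0,"wy": 0,"wz": 0,"tx": 0,"ty": -34,"tz": 0,"jaw": 0},
    {"wx": 0,"wy": 0,"wz": 0,"tx": 0,"ty": -44,"tz": 0,"jaw": 0},
    {"wx": 0,"wy": 0,"wz": 0,"tx": 0,"ty": -53,"tz": 0,"jaw": 0},
    {"wx": 0,"wy": 0,"wz": 0,"tx": 0,"ty": -60,"tz": 0,"jaw": 0},
    {"wx": 0,"wy": 0,"wz": 0,"tx": 0,"ty": -65,"tz": 0,"jaw": 0},
    {"wx": 0,"wy": 0,"wz": 0,"tx": 0,"ty": -68,"tz": 0,"jaw": 0}
  ]
}}

```text
time: 3.87
eef_pos: [0.5557, 0.0189, 0.0593]
tool_rot: [0.001, 0.659, 0.752, -0.0]
contact_force: [2.8, -10.6, -10.4]
finger_gap: 0.087
finger_force: 58.8
```

Emit:
{"api": "send_rows", "payload": {
  "motion": [
    {"wx": 0,"wy": 0,"wz": 0,"tx": 0,"ty": -2,"tz": 0,"jaw": 0},
    {"wx": 0,"wy": 0,"wz": 0,"tx": 0,"ty": -4,"tz": 0,"jaw": 0},
    {"wx": 0,"wy": 0,"wz": 0,"tx": 0,"ty": -6,"tz": 0,"jaw": 0},
    {"wx": 0,"wy": 0,"wz": 0,"tx": 0,"ty": -8,"tz": 0,"jaw": 0}
  ]
}}

```text
time: 4.2
eef_pos: [0.5484, 0.0179, 0.0592]
tool_rot: [0.001, 0.659, 0.752, -0.0]
contact_force: [3.2, -11.6, -11.3]
finger_gap: 0.091
finger_force: 58.9
```

Emit:
{"api": "send_rows", "payload": {
  "motion": [
    {"wx": 0,"wy": 0,"wz": 0,"tx": -0.5,"ty": -2,"tz": 0.5,"jaw": 0},
    {"wx": 0,"wy": 0,"wz": 0,"tx": -1,"ty": -4,"tz": 1,"jaw": 0},
    {"wx": 0,"wy": 0,"wz": 0,"tx": -1,"ty": -6,"tz": 1,"jaw": 0},
    {"wx": 0,"wy": 0,"wz": 0,"tx": -1,"ty": -8,"tz": 1,"jaw": 0}
  ]
}}

```text
time: 4.53
eef_pos: [0.5415, 0.0169, 0.0592]
tool_rot: [0.001, 0.66, 0.752, 0.001]
contact_force: [0.9, -7.0, -1.2]
finger_gap: 0.09
finger_force: 59.9
```

Emit:
{"api": "send_rows", "payload": {
  "motion": [
    {"wx": 0,"wy": 0,"wz": 0,"tx": 0,"ty": -2,"tz": 0,"jaw": 0},
    {"wx": 0,"wy": 0,"wz": 0,"tx": 0,"ty": -4,"tz": 0,"jaw": 0},
    {"wx": 0,"wy": 0,"wz": 0,"tx": 0,"ty": -6,"tz": 0,"jaw": 0}
  ]
}}

```text
time: 4.78
eef_pos: [0.5356, 0.016, 0.0592]
tool_rot: [0.001, 0.66, 0.752, 0.001]
contact_force: [3.0, -8.0, -1.6]
finger_gap: 0.092
finger_force: 59.9
```

Emit:
{"api": "send_rows", "payload": {
  "motion": [
    {"wx": 0,"wy": 0,"wz": 0,"tx": -0.3,"ty": -2,"tz": 0,"jaw": 0},
    {"wx": 0,"wy": 0,"wz": 0,"tx": -0.5,"ty": -4,"tz": 0,"jaw": 0},
    {"wx": 0,"wy": 0,"wz": 0,"tx": -0.7,"ty": -6,"tz": 0,"jaw": 0}
  ]
}}

```text
time: 5.03
eef_pos: [0.5295, 0.0151, 0.0591]
tool_rot: [0.001, 0.66, 0.752, 0.001]
contact_force: [1.0, -1.8, 4.0]
finger_gap: 0.092
finger_force: 60.5
```

Emit:
{"api": "send_rows", "payload": {
  "motion": [
    {"wx": 0,"wy": 0,"wz": 0,"tx": 0,"ty": -2,"tz": 0,"jaw": 0},
    {"wx": 0,"wy": 0,"wz": 0,"tx": 0,"ty": -4,"tz": 0,"jaw": 0}
  ]
}}

```text
time: 5.2
eef_pos: [0.5256, 0.0145, 0.0591]
tool_rot: [0.001, 0.66, 0.752, 0.001]
contact_force: [1.7, -4.4, 6.5]
finger_gap: 0.092
finger_force: 60.6
```

Emit:
{"api": "send_rows", "payload": {
  "motion": [
    {"wx": 0,"wy": 0,"wz": 0,"tx": 0,"ty": -2,"tz": 0,"jaw": 0},
    {"wx": 0,"wy": 0,"wz": 0,"tx": -0.2,"ty": -4,"tz": -0.5,"jaw": 0},
    {"wx": 0,"wy": 0,"wz": 0,"tx": -0.3,"ty": -6,"tz": -0.5,"jaw": 0}
  ]
}}

```text
time: 5.45
eef_pos: [0.5189, 0.0136, 0.0591]
tool_rot: [0.0, 0.66, 0.752, 0.0]
contact_force: [1.5, -2.1, 5.8]
finger_gap: 0.086
finger_force: 60.6
```

Emit:
{"api": "send_rows", "payload": {
  "motion": [
    {"wx": 0,"wy": 0,"wz": 0,"tx": 0,"ty": -2,"tz": 0,"jaw": 0},
    {"wx": 0,"wy": 0,"wz": 0,"tx": 0,"ty": -4,"tz": 0,"jaw": 0},
    {"wx": 0,"wy": 0,"wz": 0,"tx": 0,"ty": -6,"tz": 0,"jaw": 0}
  ]
}}

```text
time: 5.7
eef_pos: [0.5131, 0.0127, 0.0591]
tool_rot: [0.001, 0.66, 0.752, 0.0]
contact_force: [1.1, -3.2, 6.6]
finger_gap: 0.088
finger_force: 60.6
```

Emit:
{"api": "send_rows", "payload": {
  "motion": [
    {"wx": 0,"wy": 0,"wz": 0,"tx": 0,"ty": -2,"tz": 0,"jaw": 0},
    {"wx": 0,"wy": 0,"wz": 0,"tx": -0.2,"ty": -4,"tz": -0.3,"jaw": 0},
    {"wx": 0,"wy": 0,"wz": 0,"tx": -0.3,"ty": -6,"tz": -0.5,"jaw": 0}
  ]
}}

```text
time: 5.95
eef_pos: [0.5065, 0.0118, 0.0591]
tool_rot: [-0.0, 0.66, 0.752, 0.0]
contact_force: [1.6, -2.3, 1.2]
finger_gap: 0.092
finger_force: 60.2
```

Emit:
{"api": "send_rows", "payload": {
  "motion": [
    {"wx": 0,"wy": 0,"wz": 0,"tx": 0,"ty": -2,"tz": 0,"jaw": 0},
    {"wx": 0,"wy": 0,"wz": 0,"tx": 0,"ty": -4,"tz": 0,"jaw": 0},
    {"wx": 0,"wy": 0,"wz": 0,"tx": 0,"ty": -6,"tz": 0,"jaw": 0}
  ]
}}

```text
time: 6.2
eef_pos: [0.5006, 0.0109, 0.0591]
tool_rot: [0.0, 0.66, 0.752, 0.0]
contact_force: [1.0, -2.1, 4.3]
finger_gap: 0.088
finger_force: 60.4
```

Emit:
{"api": "send_rows", "payload": {
  "motion": [
    {"wx": 0,"wy": 0,"wz": 0,"tx": 0,"ty": -2,"tz": 0,"jaw": 0},
    {"wx": 0,"wy": 0,"wz": 0,"tx": 0,"ty": -4,"tz": 0,"jaw": 0}
  ]
}}

```text
time: 6.37
eef_pos: [0.4967, 0.0103, 0.0591]
tool_rot: [0.0, 0.66, 0.752, 0.0]
contact_force: [1.3, -1.7, 4.2]
finger_gap: 0.09
finger_force: 60.4
```

Emit:
{"api": "send_rows", "payload": {
  "motion": [
    {"wx": 0,"wy": 0,"wz": 0,"tx": 0,"ty": -2,"tz": 0,"jaw": 0},
    {"wx": 0,"wy": 0,"wz": 0,"tx": 0,"ty": -4,"tz": 0,"jaw": 0},
    {"wx": 0,"wy": 0,"wz": 0,"tx": -0.2,"ty": -6,"tz": -0.3,"jaw": 0}
  ]
}}

```text
time: 6.62
eef_pos: [0.4904, 0.0094, 0.0592]
tool_rot: [-0.0, 0.66, 0.752, -0.0]
contact_force: [1.4, -0.0, -0.5]
finger_gap: 0.091
finger_force: 59.9
```

Emit:
{"api": "send_rows", "payload": {
  "motion": [
    {"wx": 0,"wy": 0,"wz": 0,"tx": 0,"ty": -2,"tz": 0,"jaw": 0},
    {"wx": 0,"wy": 0,"wz": 0,"tx": 0,"ty": -4,"tz": 0,"jaw": 0}
  ]
}}

```text
time: 6.78
eef_pos: [0.4866, 0.0089, 0.0592]
tool_rot: [-0.0, 0.66, 0.752, 0.0]
contact_force: [7.1, -0.0, -3.3]
finger_gap: 0.09
finger_force: 59.6
```

Emit:
{"api": "send_rows", "payload": {
  "motion": [
    {"wx": 0,"wy": 0,"wz": 0,"tx": 0,"ty": -2,"tz": 0,"jaw": 0},
    {"wx": 0,"wy": 0,"wz": 0,"tx": 0,"ty": -4,"tz": 0,"jaw": 0}
  ]
}}

```text
time: 6.95
eef_pos: [0.4848, 0.0086, 0.0592]
tool_rot: [0.001, 0.66, 0.751, 0.002]
contact_force: [8.6, 0.9, -6.9]
finger_gap: 0.09
finger_force: 59.3
```

Emit:
{"api": "send_rows", "payload": {
  "motion": [
    {"wx": 0,"wy": 0,"wz": 0,"tx": 0,"ty": -2,"tz": 0,"jaw": 0},
    {"wx": 0,"wy": 0,"wz": 0,"tx": 0,"ty": -4,"tz": 0,"jaw": 0}
  ]
}}

```text
time: 7.12
eef_pos: [0.4796, 0.0079, 0.0592]
tool_rot: [0.0, 0.66, 0.752, 0.0]
contact_force: [2.2, -0.8, -0.8]
finger_gap: 0.095
finger_force: 60.0
```

Emit:
{"api": "send_rows", "payload": {
  "motion": [
    {"wx": 0,"wy": 0,"wz": 0,"tx": 0,"ty": -2,"tz": 0,"jaw": 0},
    {"wx": 0,"wy": 0,"wz": 0,"tx": 0,"ty": -2,"tz": 0,"jaw": 0}
  ]
}}

```text
time: 7.28
eef_pos: [0.4753, 0.0073, 0.0591]
tool_rot: [-0.001, 0.66, 0.752, -0.001]
contact_force: [-1.2, -3.4, 2.3]
finger_gap: 0.09
finger_force: 60.4
```

Emit:
{"api": "send_rows", "payload": {
  "motion": [
    {"wx": 0,"wy": 0,"wz": 0,"tx": 0,"ty": -1,"tz": 0,"jaw": 0},
    {"wx": 0,"wy": 0,"wz": 0,"tx": 0,"ty": -2,"tz": 0,"jaw": 0},
    {"wx": 0,"wy": 0,"wz": 0,"tx": 0,"ty": -2,"tz": 0,"jaw": 0}
  ]
}}

```text
time: 7.53
eef_pos: [0.4734, 0.007, 0.0591]
tool_rot: [-0.001, 0.66, 0.752, -0.001]
contact_force: [-3.3, -5.6, 3.6]
finger_gap: 0.091
finger_force: 60.5
```

Emit:
{"api": "send_rows", "payload": {
  "motion": [
    {"wx": 0,"wy": 0,"wz": 0,"tx": 0,"ty": -1,"tz": 0,"jaw": 0},
    {"wx": 0,"wy": 0,"wz": 0,"tx": 0,"ty": -1,"tz": 0,"jaw": 0}
  ]
}}

```text
time: 7.7
eef_pos: [0.4727, 0.0069, 0.0591]
tool_rot: [-0.001, 0.66, 0.752, -0.001]
contact_force: [-2.6, -3.5, 3.0]
finger_gap: 0.091
finger_force: 60.4
```

Emit:
{"api": "send_rows", "payload": {
  "motion": [
    {"wx": 0,"wy": 0,"wz": 0,"tx": 0,"ty": -1,"tz": 0,"jaw": 0},
    {"wx": 0,"wy": 0,"wz": 0,"tx": 0,"ty": -1,"tz": 0,"jaw": 0}
  ]
}}

```text
time: 7.87
eef_pos: [0.4726, 0.0069, 0.0591]
tool_rot: [-0.0, 0.66, 0.752, -0.0]
contact_force: [-0.5, -5.1, -1.0]
finger_gap: 0.094
finger_force: 60.0
```

Emit:
{"api": "send_rows", "payload": {
  "motion": [
    {"wx": 0,"wy": 0,"wz": 0,"tx": 0,"ty": -1,"tz": 0,"jaw": 0},
    {"wx": 0,"wy": 0,"wz": 0,"tx": 0,"ty": -1,"tz": 0,"jaw": 0}
  ]
}}

```text
time: 8.03
eef_pos: [0.4725, 0.0069, 0.0592]
tool_rot: [0.0, 0.66, 0.752, 0.0]
contact_force: [3.3, -3.9, -6.8]
finger_gap: 0.087
finger_force: 59.4
```

Emit:
{"api": "send_rows", "payload": {
  "motion": [
    {"wx": 0,"wy": 0,"wz": 0,"tx": 0,"ty": 0,"tz": 0,"jaw": 0.15},
    {"wx": 0,"wy": 0,"wz": 0,"tx": 0,"ty": 0,"tz": 0,"jaw": 0.28},
    {"wx": 0,"wy": 0,"wz": 0,"tx": 0,"ty": 0,"tz": 0,"jaw": 0.28},
    {"wx": 0,"wy": 0,"wz": 0,"tx": 0,"ty": 0,"tz": -10,"jaw": 0.28},
    {"wx": 0,"wy": 0,"wz": 0,"tx": 0,"ty": 0,"tz": -30,"jaw": 0.28},
    {"wx": 0,"wy": 0,"wz": 0,"tx": 0,"ty": 0,"tz": -60,"jaw": 0.28},
    {"wx": 0,"wy": 0,"wz": 0,"tx": 0,"ty": 0,"tz": -100,"jaw": 0.28},
    {"wx": 0,"wy": 0,"wz": 0,"tx": -25,"ty": 30,"tz": -130,"jaw": 0.28},
    {"wx": 0,"wy": 0,"wz": 0,"tx": -50,"ty": 40,"tz": -160,"jaw": 0.28},
    {"wx": 0,"wy": 0,"wz": 0,"tx": -60,"ty": 40,"tz": -190,"jaw": 0.28}
  ]
}}

```text
time: 8.87
eef_pos: [0.5211, -0.0486, 0.252]
tool_rot: [0.001, 0.66, 0.752, 0.001]
contact_force: [0.4, -0.5, 0.7]
finger_gap: 0.277
finger_force: 0.0
```

Emit:
{"api": "send_rows", "payload": {
  "motion": [
    {"wx": 0,"wy": 0,"wz": 0,"tx": 0,"ty": 0,"tz": 0,"jaw": 1},
    {"wx": 0,"wy": 0,"wz": 0,"tx": 0,"ty": 0,"tz": 0,"jaw": 1}
  ]
}}

```text
time: 9.03
eef_pos: [0.5206, -0.048, 0.2521]
tool_rot: [0.002, 0.66, 0.751, 0.002]
contact_force: [-0.1, 0.0, -0.5]
finger_gap: 0.552
finger_force: 0.0
```

Run:
```python
from h import *
import pickle
c=cal("wrist");pickle.dump(c,open("w2.pkl","wb"))
cv2.imwrite("pics/w2.png",grab_frame("wrist"))
a=.143;ux=np.array([np.cos(a),np.sin(a)]);uy=np.array([-ux[1],ux[0]])
p=np.array([.4725,.0069])+.087*ux-.03*uy;print(p)
for s in(-1,1):
  for t in(-1,1):print(proj("wrist",[[*(p+.0225*s*ux+.0225*t*uy),.067]],c).round(0))
```

```text
[ 0.56288738 -0.01039515]
[[351. 195.]]
[[352. 138.]]
[[407. 195.]]
[[409. 138.]]
```

View pics/w2.png

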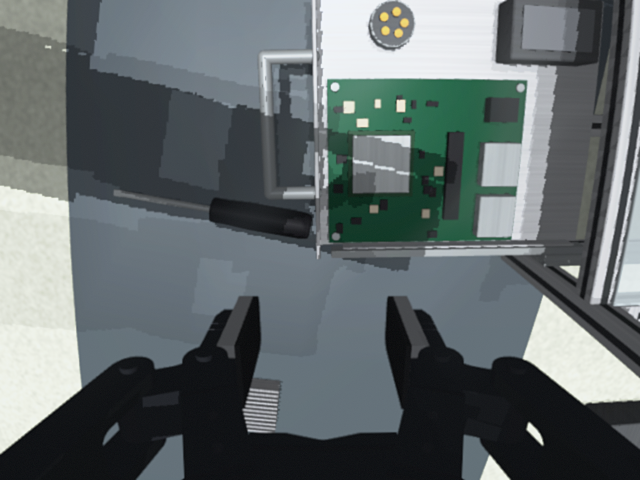

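Chip corners are at (353,136), (411,136), (410,194), (352,193), 1–2 px from the prediction. The tin is upright at (390,22) and the tray is out. Next is the cooler.

Run:
```python
from h import *
import pickle
c=pickle.load(open("w2.pkl","rb"))
q=ray("wrist",[(353,136),(411,136),(410,194),(352,193)],.067,c);print(q.round(4),q.mean(0).round(4))
print(ray("wrist",[(267,57),(271,191)],.075,c).round(4))
# cooler: centre ~ (.469,.3335), long axis angle
y=np.arctan2(.316-.297,.509-.444);print("long",y)
go([.469,.27,.25],y+np.pi/2)
e,r=tool();print(read_state()["q"].round(2),r.as_matrix().round(2))
T=c[2];print(-T[:3,:3].T@T[:3,3]-e)
```

```text
[[ 0.5382  0.0104  0.067 ]
 [ 0.5829  0.0166  0.067 ]
 [ 0.5906 -0.0286  0.067 ]
 [ 0.5441 -0.0339  0.067 ]] [ 0.5639 -0.0089  0.067 ]
[[ 0.4676  0.0587  0.075 ]
 [ 0.4804 -0.039   0.075 ]]
long 0.2843847765938591
t [ 3.213e+02 -8.800e+00  3.000e-01] w [ 1.000e-03 -1.000e-03  1.416e+00]
[-0.11  0.25  1.84  0.    1.05 -0.24] [[-0.13  0.99  0.  ]
 [ 0.99  0.13  0.  ]
 [-0.    0.   -1.  ]]
[-0.00860885  0.07271393  0.14484935]
```

Run:
```python
from h import *
go([.555,.358,.25]);print(tool()[0])
```

```text
t [397.5  87.8   0.4] w None
[ 0.51917108 -0.04745296  0.25030195]
```

Emit:
{"api": "send_rows", "payload": {
  "motion": [
    {"wx": 0,"wy": 0,"wz": -0.1,"tx": 20,"ty": 0,"tz": 0,"jaw": 1},
    {"wx": 0,"wy": 0,"wz": -0.2,"tx": 45,"ty": 5,"tz": 0,"jaw": 1},
    {"wx": 0,"wy": 0,"wz": -0.32,"tx": 72,"ty": 10,"tz": 0,"jaw": 1},
    {"wx": 0,"wy": 0,"wz": -0.44,"tx": 99,"ty": 15,"tz": 0,"jaw": 1},
    {"wx": 0,"wy": 0,"wz": -0.56,"tx": 126,"ty": 20,"tz": 0,"jaw": 1},
    {"wx": 0,"wy": 0,"wz": -0.68,"tx": 153,"ty": 25,"tz": 0,"jaw": 1},
    {"wx": 0,"wy": 0,"wz": -0.8,"tx": 180,"ty": 30,"tz": 0,"jaw": 1},
    {"wx": 0,"wy": 0,"wz": -0.92,"tx": 210,"ty": 40,"tz": 0,"jaw": 1},
    {"wx": 0,"wy": 0,"wz": -1.04,"tx": 240,"ty": 50,"tz": 0,"jaw": 1},
    {"wx": 0,"wy": 0,"wz": -1.16,"tx": 270,"ty": 60,"tz": 0,"jaw": 1}
  ]
}}

```text
time: 9.92
eef_pos: [0.5421, 0.2297, 0.2477]
tool_rot: [-0.002, 0.137, 0.991, -0.001]
contact_force: [0.1, 0.5, 0.7]
finger_gap: 0.996
finger_force: 0.0
```

Run:
```python
from h import *
go([.555,.358,.25],.284+np.pi/2);print(tool()[0])
```

```text
t [ 22.3 127.   -2.5] w [-0.001 -0.004 -0.558]
[0.54206341 0.22971595 0.24770583]
```

Emit:
{"api": "send_rows", "payload": {
  "motion": [
    {"wx": 0,"wy": 0,"wz": -0.12,"tx": 5,"ty": 30,"tz": -2,"jaw": 1},
    {"wx": 0,"wy": 0,"wz": -0.24,"tx": 10,"ty": 60,"tz": -2,"jaw": 1},
    {"wx": 0,"wy": 0,"wz": -0.36,"tx": 15,"ty": 90,"tz": -2,"jaw": 1},
    {"wx": 0,"wy": 0,"wz": -0.48,"tx": 20,"ty": 115,"tz": -2,"jaw": 1},
    {"wx": 0,"wy": 0,"wz": -0.558,"tx": 22,"ty": 127,"tz": -2,"jaw": 1},
    {"wx": 0,"wy": 0,"wz": -0.558,"tx": 22,"ty": 127,"tz": -2,"jaw": 1},
    {"wx": 0,"wy": 0,"wz": -0.558,"tx": 22,"ty": 127,"tz": -2,"jaw": 1}
  ]
}}

```text
time: 10.5
eef_pos: [0.5563, 0.3564, 0.2495]
tool_rot: [-0.002, -0.138, 0.99, -0.001]
contact_force: [-0.1, 0.1, -0.1]
finger_gap: 0.997
finger_force: 0.0
```

Run:
```python
from h import *
import pickle
c=cal("wrist");pickle.dump(c,open("w3.pkl","wb"))
cv2.imwrite("pics/w3.png",grab_frame("wrist"));print(tool()[0])
```

```text
[0.55659678 0.35563898 0.24987261]
```

View pics/w3.png

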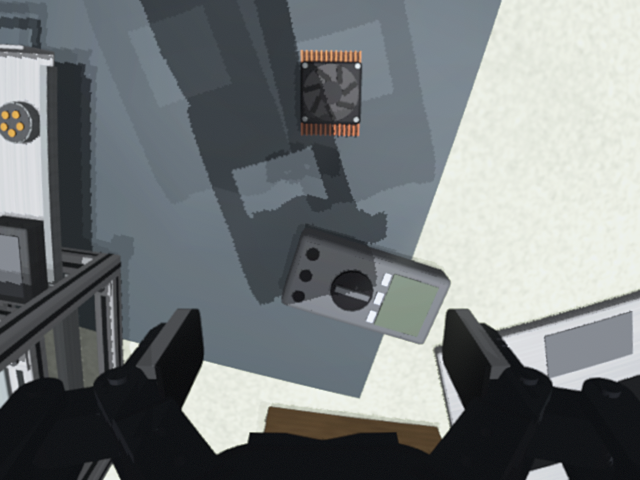

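Cooler in the wrist view: fan top corners about (301,64), (362,64), (361,124), (301,124), almost square with the tool.

Run:
```python
from h import *
import pickle
c=pickle.load(open("w3.pkl","rb"))
f=cv2.imread("pics/w3.png")[30:160,280:380].astype(int)
m=(f[...,2]-f[...,0]>40).astype(np.uint8);m=cv2.morphologyEx(m,cv2.MORPH_OPEN,np.ones((2,2)))
ys,xs=np.nonzero(m);ys+=30;xs+=280
for a,b in((30,90),(95,160)):
    k=(ys>a)&(ys<b);print(xs[k].min(),xs[k].max(),np.percentile(ys[k],[1,99]))
q=ray("wrist",[(301,64),(362,64),(361.5,124),(301,124)],.039,c);p=q.mean(0)
print(q.round(4),p.round(4),[np.linalg.norm(q[i]-q[i-1]).round(4) for i in range(4)])
t=q[0]-q[3]+q[1]-q[2];print("long",np.arctan2(-t[1],-t[0]))
e=ray("wrist",[(300,51),(362,51)],.024,c);g=ray("wrist",[(300,136),(361,137)],0.002,c);print("ends",e.mean(0),g.mean(0),(e.mean(0)+g.mean(0))/2)
L=np.arctan2(-t[1],-t[0]);go([p[0],p[1],.2],L+np.pi/2)
```

```text
302 361 [51.81 62.  ]
302 360 [125. 136.]
[[0.4533 0.3083 0.039 ]
 [0.4398 0.3553 0.039 ]
 [0.4851 0.3688 0.039 ]
 [0.4989 0.3208 0.039 ]] [0.4693 0.3383 0.039 ] [np.float64(0.0473), np.float64(0.0489), np.float64(0.0473), np.float64(0.05)]
long 0.2790638872147632
ends [0.43502078 0.32826377 0.024     ] [0.50365424 0.34816427 0.002     ] [0.46933751 0.33821402 0.013     ]
t [88.6  7.1 50.1] w [-0.001 -0.003 -0.003]
```

Emit:
{"api": "send_rows", "payload": {
  "motion": [
    {"wx": 0,"wy": 0,"wz": -0.003,"tx": 30,"ty": 2,"tz": 20,"jaw": 1},
    {"wx": 0,"wy": 0,"wz": -0.003,"tx": 60,"ty": 5,"tz": 45,"jaw": 1},
    {"wx": 0,"wy": 0,"wz": -0.003,"tx": 80,"ty": 7,"tz": 75,"jaw": 1},
    {"wx": 0,"wy": 0,"wz": -0.003,"tx": 88.5,"ty": 7,"tz": 110,"jaw": 1},
    {"wx": 0,"wy": 0,"wz": -0.003,"tx": 88.5,"ty": 7,"tz": 145,"jaw": 1},
    {"wx": 0,"wy": 0,"wz": -0.003,"tx": 88.5,"ty": 7,"tz": 175,"jaw": 1},
    {"wx": 0,"wy": 0,"wz": -0.003,"tx": 88.5,"ty": 7,"tz": 200,"jaw": 1},
    {"wx": 0,"wy": 0,"wz": -0.003,"tx": 88.5,"ty": 7,"tz": 220,"jaw": 1},
    {"wx": 0,"wy": 0,"wz": -0.003,"tx": 88.5,"ty": 7,"tz": 235,"jaw": 1},
    {"wx": 0,"wy": 0,"wz": -0.003,"tx": 88.5,"ty": 7,"tz": 243,"jaw": 1}
  ]
}}

```text
time: 11.38
eef_pos: [0.4695, 0.3366, 0.0063]
tool_rot: [-0.002, -0.138, 0.99, -0.001]
contact_force: [-0.9, 0.1, 0.5]
finger_gap: 0.997
finger_force: 0.0
```

Run:
```python
from h import *
go([.4693,.3383,.006],.279+np.pi/2)
```

```text
t [-0.3  1.7  0.3] w [-0.001 -0.004 -0.002]
```

Emit:
{"api": "send_rows", "payload": {
  "motion": [
    {"wx": 0,"wy": 0,"wz": 0,"tx": 0,"ty": 1,"tz": 0,"jaw": 0.8},
    {"wx": 0,"wy": 0,"wz": 0,"tx": 0,"ty": 1,"tz": 0,"jaw": 0.65},
    {"wx": 0,"wy": 0,"wz": 0,"tx": 0,"ty": 1,"tz": 0,"jaw": 0.3},
    {"wx": 0,"wy": 0,"wz": 0,"tx": 0,"ty": 1,"tz": 0,"jaw": 0},
    {"wx": 0,"wy": 0,"wz": 0,"tx": 0,"ty": 1,"tz": 0,"jaw": 0},
    {"wx": 0,"wy": 0,"wz": 0,"tx": 0,"ty": 1,"tz": 0,"jaw": 0}
  ]
}}

```text
time: 11.88
eef_pos: [0.4715, 0.3401, 0.0097]
tool_rot: [0.001, -0.14, 0.99, 0.0]
contact_force: [-0.0, -1.6, 7.3]
finger_gap: 0.574
finger_force: 63.8
```

Run:
```python
from h import *
print(tool()[0]);go([.555,.0,.2],.143+np.pi/2)
```

```text
[0.47145486 0.3401092  0.00974423]
t [  13.3 -349.8 -190.5] w [0.001 0.002 0.137]
```

Emit:
{"api": "send_rows", "payload": {
  "motion": [
    {"wx": 0,"wy": 0,"wz": 0,"tx": 0,"ty": 0,"tz": -5,"jaw": 0},
    {"wx": 0,"wy": 0,"wz": 0,"tx": 0,"ty": 0,"tz": -20,"jaw": 0},
    {"wx": 0,"wy": 0,"wz": 0,"tx": 0,"ty": 0,"tz": -45,"jaw": 0},
    {"wx": 0,"wy": 0,"wz": 0,"tx": 0,"ty": 0,"tz": -75,"jaw": 0},
    {"wx": 0,"wy": 0,"wz": 0.02,"tx": 0,"ty": -10,"tz": -105,"jaw": 0},
    {"wx": 0,"wy": 0,"wz": 0.04,"tx": 0,"ty": -30,"tz": -130,"jaw": 0},
    {"wx": 0,"wy": 0,"wz": 0.06,"tx": 2,"ty": -60,"tz": -150,"jaw": 0},
    {"wx": 0,"wy": 0,"wz": 0.08,"tx": 4,"ty": -90,"tz": -160,"jaw": 0},
    {"wx": 0,"wy": 0,"wz": 0.1,"tx": 6,"ty": -120,"tz": -165,"jaw": 0},
    {"wx": 0,"wy": 0,"wz": 0.12,"tx": 8,"ty": -150,"tz": -165,"jaw": 0}
  ]
}}

```text
time: 12.72
eef_pos: [0.5051, 0.1924, 0.1754]
tool_rot: [0.001, -0.08, 0.997, 0.0]
contact_force: [0.3, 0.4, -1.6]
finger_gap: 0.57
finger_force: 62.9
```

Emit:
{"api": "send_rows", "payload": {
  "motion": [
    {"wx": 0,"wy": 0,"wz": 0.017,"tx": 2,"ty": -30,"tz": 0,"jaw": 0},
    {"wx": 0,"wy": 0,"wz": 0.017,"tx": 3,"ty": -60,"tz": 0,"jaw": 0},
    {"wx": 0,"wy": 0,"wz": 0.017,"tx": 4,"ty": -90,"tz": 0,"jaw": 0},
    {"wx": 0,"wy": 0,"wz": 0.017,"tx": 5,"ty": -120,"tz": 0,"jaw": 0},
    {"wx": 0,"wy": 0,"wz": 0.017,"tx": 6,"ty": -150,"tz": 0,"jaw": 0},
    {"wx": 0,"wy": 0,"wz": 0.017,"tx": 6,"ty": -170,"tz": 0,"jaw": 0},
    {"wx": 0,"wy": 0,"wz": 0.017,"tx": 6,"ty": -180,"tz": 0,"jaw": 0},
    {"wx": 0,"wy": 0,"wz": 0.017,"tx": 6,"ty": -180,"tz": 0,"jaw": 0}
  ]
}}

```text
time: 13.38
eef_pos: [0.5273, 0.0131, 0.1736]
tool_rot: [0.0, -0.07, 0.998, -0.0]
contact_force: [0.3, 0.3, -2.0]
finger_gap: 0.579
finger_force: 62.9
```

Run:
```python
from h import *
print(tool()[0],read_state()["finger_gap"]);go([.5637,-.0095,.18],.143+np.pi/2)
```

```text
[0.52734495 0.01306159 0.17360117] 0.5788769257674193
t [-32.8 -27.4  -6.4] w [-0.     0.    -0.002]
```

Emit:
{"api": "send_rows", "payload": {
  "motion": [
    {"wx": 0,"wy": 0,"wz": 0,"tx": -12,"ty": -10,"tz": 5,"jaw": 0},
    {"wx": 0,"wy": 0,"wz": -0.002,"tx": -24,"ty": -20,"tz": 12,"jaw": 0},
    {"wx": 0,"wy": 0,"wz": -0.002,"tx": -33,"ty": -27,"tz": 20,"jaw": 0},
    {"wx": 0,"wy": 0,"wz": -0.002,"tx": -33,"ty": -27,"tz": 30,"jaw": 0},
    {"wx": 0,"wy": 0,"wz": -0.002,"tx": -33,"ty": -27,"tz": 30,"jaw": 0},
    {"wx": 0,"wy": 0,"wz": -0.002,"tx": -33,"ty": -27,"tz": 30,"jaw": 0}
  ]
}}

```text
time: 13.88
eef_pos: [0.5622, -0.0065, 0.1422]
tool_rot: [-0.002, -0.073, 0.997, 0.0]
contact_force: [0.7, 1.3, -1.7]
finger_gap: 0.578
finger_force: 62.9
```

Run:
```python
from h import *
import pickle
c=cal("wrist");pickle.dump(c,open("w4.pkl","wb"))
cv2.imwrite("pics/w4.png",grab_frame("wrist"));e=tool()[0];print(e)
a=.143;ux=np.array([np.cos(a),np.sin(a)]);uy=np.array([-ux[1],ux[0]])
for s in(-1,1):
  for t in(-1,1):print("fan",s,t,proj("wrist",[[*(e[:2]+.025*s*ux+.025*t*uy),e[2]+.029]],c).round(0))
print(proj("wrist",[[*(e[:2]-.035*ux),e[2]+.014]],c).round(0))
```

```text
[ 0.56258976 -0.00657126  0.14275118]
fan -1 -1 [[239. 284.]]
fan -1 1 [[407. 285.]]
fan 1 -1 [[248. 420.]]
fan 1 1 [[396. 421.]]
[[323. 238.]]
```

View pics/w4.png

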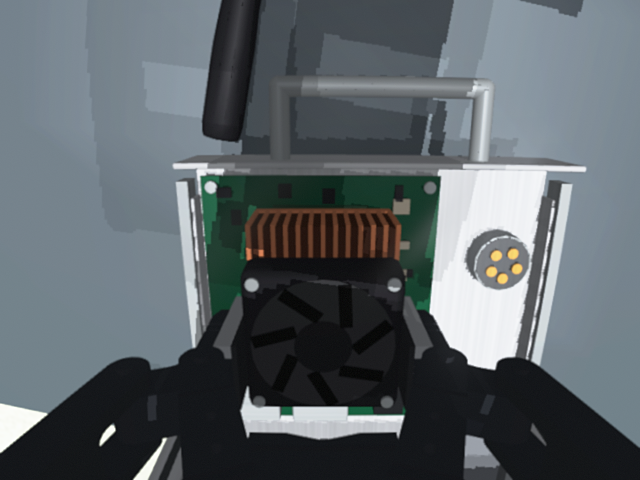

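The cooler is held squarely. Fan screws are at (252,285), (394,285), (387,402), (259,402), and the copper's front lower edge is at y≈210.

Run:
```python
from h import *
import pickle
c=pickle.load(open("w4.pkl","rb"));e=np.array([.5626,-.0066,.1427])
a=.143;ux=np.array([np.cos(a),np.sin(a)]);uy=np.array([-ux[1],ux[0]])
loc=lambda P:np.c_[(P[:,:2]-e[:2])@ux,(P[:,:2]-e[:2])@uy]*1000
for dz in(.028,.031,.034):
    L=loc(ray("wrist",[(252,285),(394,285),(387,402),(259,402)],e[2]+dz,c));print(dz,L.round(1).tolist(),L.mean(0).round(1))
for dz in(-.008,-.005):print(dz,loc(ray("wrist",[(255,210),(392,210)],e[2]+dz,c)).round(1).tolist())
# handle and lip as refs
h=ray("wrist",[(281,87),(482,87)],.075,c);print("handle",h.round(4),"slide yaw",np.arctan2(*(h[1]-h[0])[[1,0]])-np.pi/2)
m=h.mean(0)[:2];print("chip from handle",m+.087*ux-.03*uy)
```

```text
0.028 [[-24.3, -21.3], [-24.5, 21.3], [18.0, 21.6], [18.1, -21.2]] [-3.2  0.1]
0.031 [[-25.6, -20.7], [-25.8, 20.7], [15.6, 21.0], [15.7, -20.6]] [-5.   0.1]
0.034 [[-26.9, -20.2], [-27.1, 20.1], [13.2, 20.4], [13.3, -20.1]] [-6.9  0.1]
-0.008 [[-39.0, -25.3], [-39.3, 25.6]]
-0.005 [[-39.7, -24.8], [-39.9, 25.1]]
handle [[ 0.4802 -0.0392  0.075 ]
 [ 0.4648  0.0576  0.075 ]] slide yaw 0.15785002301412776
chip from handle [ 0.56287132 -0.00805712]
```

Run:
```python
from h import *
print(tool()[0]);go([.5667,-.0080,.085],.143+np.pi/2)
```

```text
[ 0.56258976 -0.00657126  0.14275118]
t [-4.  -2.  57.7] w [ 0.001 -0.002  0.003]
```

Emit:
{"api": "send_rows", "payload": {
  "motion": [
    {"wx": 0,"wy": 0,"wz": 0,"tx": -4,"ty": -2,"tz": 0,"jaw": 0},
    {"wx": 0,"wy": 0,"wz": 0,"tx": -4,"ty": -2,"tz": 10,"jaw": 0},
    {"wx": 0,"wy": 0,"wz": 0,"tx": -4,"ty": -2,"tz": 22,"jaw": 0},
    {"wx": 0,"wy": 0,"wz": 0,"tx": -4,"ty": -2,"tz": 34,"jaw": 0},
    {"wx": 0,"wy": 0,"wz": 0,"tx": -4,"ty": -2,"tz": 46,"jaw": 0},
    {"wx": 0,"wy": 0,"wz": 0,"tx": -4,"ty": -2,"tz": 53,"jaw": 0},
    {"wx": 0,"wy": 0,"wz": 0,"tx": -4,"ty": -2,"tz": 58,"jaw": 0},
    {"wx": 0,"wy": 0,"wz": 0,"tx": -4,"ty": -2,"tz": 58,"jaw": 0},
    {"wx": 0,"wy": 0,"wz": 0,"tx": -4,"ty": -2,"tz": 58,"jaw": 0}
  ]
}}

```text
time: 14.68
eef_pos: [0.5679, -0.0088, 0.085]
tool_rot: [-0.0, -0.073, 0.997, 0.0]
contact_force: [-0.1, -0.3, -0.8]
finger_gap: 0.576
finger_force: 62.9
```

Run:
```python
from h import *
print(tool()[0]);go([.5667,-.0080,.0767],.143+np.pi/2)
import pickle
c=cal("wrist");pickle.dump(c,open("w5.pkl","wb"))
cv2.imwrite("pics/w5.png",grab_frame("wrist"))
```

```text
[ 0.56791209 -0.00875907  0.08495033]
t [1.1 0.9 8.3] w [ 0.    -0.001  0.002]
```

View pics/w5.png

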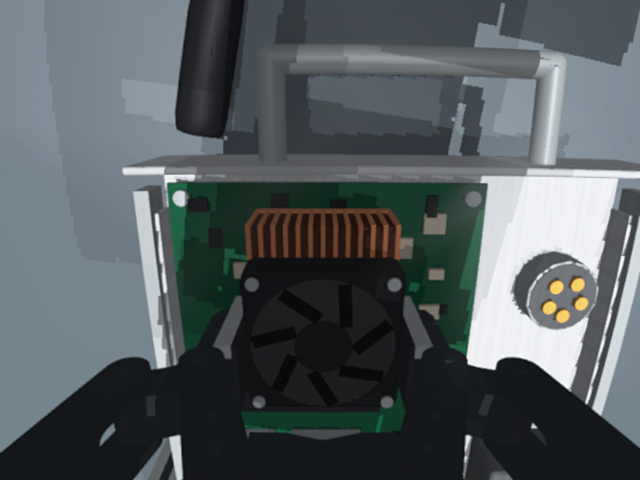

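Run:
```python
from h import *
import pickle
a=.143;ux=np.array([np.cos(a),np.sin(a)]);uy=np.array([-ux[1],ux[0]]);B=np.c_[ux,uy]
c2=pickle.load(open("w2.pkl","rb"));c=pickle.load(open("w5.pkl","rb"))
h2=ray("wrist",[(335,87),(335.5,237)],.063,c2)[:,:2]@B;ch2=ray("wrist",[(353,136),(411,136),(410,194),(352,193)],.067,c2)[:,:2].mean(0)@B
off=ch2-h2.mean(0);print(h2,off)
h=ray("wrist",[(473,199),(181,198)],.063,c)[:,:2]@B;print(h,"yaw err",np.arctan2(-(h[0]-h[1])[0],(h[0]-h[1])[1]))
e=np.array([.5679,-.0088])@B
cool=ray("wrist",[(252,285),(394,285),(387,402),(259,402)],.085+.029,c)[:,:2].mean(0)@B
be=ray("wrist",[(255,210),(392,210)],.085-.009,c)[:,:2].mean(0)@B+[.035,0]
print("chip",h.mean(0)+off,"tcp",e,"cooler",cool,be)
```

```text
[[ 0.52065796 -0.02969081]
 [ 0.52049147 -0.1489597 ]] [0.0363484  0.00015416]
[[ 0.52052171 -0.02846513]
 [ 0.52062547 -0.14770204]] yaw err 0.000870157771037897
chip [ 0.55692199 -0.08792943] tcp [ 0.56084928 -0.08964338] cooler [ 0.55770665 -0.08961757] [ 0.55747885 -0.08957406]
```

Emit:
{"api": "send_rows", "payload": {
  "motion": [
    {"wx": 0,"wy": 0,"wz": 0,"tx": 1,"ty": 1.3,"tz": 1,"jaw": 0},
    {"wx": 0,"wy": 0,"wz": 0,"tx": 1,"ty": 1.3,"tz": 3,"jaw": 0},
    {"wx": 0,"wy": 0,"wz": 0,"tx": 1,"ty": 1.3,"tz": 5,"jaw": 0},
    {"wx": 0,"wy": 0,"wz": 0,"tx": 1,"ty": 1.3,"tz": 6,"jaw": 0},
    {"wx": 0,"wy": 0,"wz": 0,"tx": 1,"ty": 1.3,"tz": 6,"jaw": 0}
  ]
}}

```text
time: 15.15
eef_pos: [0.5667, -0.0076, 0.0792]
tool_rot: [-0.0, -0.073, 0.997, 0.0]
contact_force: [-0.1, 0.4, -2.8]
finger_gap: 0.575
finger_force: 62.9
```

Emit:
{"api": "send_rows", "payload": {
  "motion": [
    {"wx": 0,"wy": 0,"wz": 0,"tx": 0,"ty": 0,"tz": 1,"jaw": 0},
    {"wx": 0,"wy": 0,"wz": 0,"tx": 0,"ty": 0,"tz": 1.5,"jaw": 0},
    {"wx": 0,"wy": 0,"wz": 0,"tx": 0,"ty": 0,"tz": 1.5,"jaw": 0}
  ]
}}

```text
time: 15.4
eef_pos: [0.5668, -0.0076, 0.0777]
tool_rot: [-0.0, -0.073, 0.997, 0.0]
contact_force: [0.5, -0.3, -2.1]
finger_gap: 0.573
finger_force: 62.9
```

Emit:
{"api": "send_rows", "payload": {
  "motion": [
    {"wx": 0,"wy": 0,"wz": 0,"tx": 0,"ty": 0,"tz": 0.5,"jaw": 0},
    {"wx": 0,"wy": 0,"wz": 0,"tx": 0,"ty": 0,"tz": 1,"jaw": 0},
    {"wx": 0,"wy": 0,"wz": 0,"tx": 0,"ty": 0,"tz": 1,"jaw": 0}
  ]
}}

```text
time: 15.65
eef_pos: [0.5669, -0.0076, 0.0768]
tool_rot: [0.0, -0.073, 0.997, -0.0]
contact_force: [0.6, -0.0, -1.0]
finger_gap: 0.568
finger_force: 63.2
```

Emit:
{"api": "send_rows", "payload": {
  "motion": [
    {"wx": 0,"wy": 0,"wz": 0,"tx": 0,"ty": 0,"tz": 0.5,"jaw": 0},
    {"wx": 0,"wy": 0,"wz": 0,"tx": 0,"ty": 0,"tz": 0.5,"jaw": 0}
  ]
}}

```text
time: 15.82
eef_pos: [0.5669, -0.0076, 0.0767]
tool_rot: [0.0, -0.073, 0.997, 0.0]
contact_force: [-1.5, 0.5, 4.2]
finger_gap: 0.573
finger_force: 63.6
```

Emit:
{"api": "send_rows", "payload": {
  "motion": [
    {"wx": 0,"wy": 0,"wz": 0,"tx": 0,"ty": 0,"tz": 0,"jaw": 0.65},
    {"wx": 0,"wy": 0,"wz": 0,"tx": 0,"ty": 0,"tz": 0,"jaw": 0.75},
    {"wx": 0,"wy": 0,"wz": 0,"tx": 0,"ty": 0,"tz": 0,"jaw": 0.8},
    {"wx": 0,"wy": 0,"wz": 0,"tx": 0,"ty": 0,"tz": 0,"jaw": 0.8},
    {"wx": 0,"wy": 0,"wz": 0,"tx": 0,"ty": 0,"tz": -10,"jaw": 0.8},
    {"wx": 0,"wy": 0,"wz": 0,"tx": 0,"ty": 0,"tz": -35,"jaw": 0.8},
    {"wx": 0,"wy": 0,"wz": 0,"tx": 0,"ty": 0,"tz": -70,"jaw": 0.8},
    {"wx": 0,"wy": 0,"wz": 0,"tx": 0,"ty": 0,"tz": -105,"jaw": 0.8},
    {"wx": 0,"wy": 0,"wz": 0,"tx": -25,"ty": 0,"tz": -140,"jaw": 0.8},
    {"wx": 0,"wy": 0,"wz": 0,"tx": -30,"ty": 0,"tz": -175,"jaw": 0.8}
  ]
}}

```text
time: 16.65
eef_pos: [0.598, -0.0031, 0.2541]
tool_rot: [0.001, -0.072, 0.997, -0.0]
contact_force: [0.8, -0.8, 0.8]
finger_gap: 0.8
finger_force: 0.0
```

Emit:
{"api": "send_rows", "payload": {
  "motion": [
    {"wx": 0,"wy": 0,"wz": 0,"tx": 0,"ty": 0,"tz": -20,"jaw": 0.8},
    {"wx": 0,"wy": 0,"wz": 0,"tx": 0,"ty": 0,"tz": -20,"jaw": 0.8},
    {"wx": 0,"wy": 0,"wz": 0,"tx": 0,"ty": 0,"tz": -20,"jaw": 0.8}
  ]
}}

```text
time: 16.9
eef_pos: [0.5971, -0.0033, 0.2733]
tool_rot: [0.002, -0.073, 0.997, -0.0]
contact_force: [-0.6, 0.2, -0.7]
finger_gap: 0.798
finger_force: 0.0
```

Run:
```python
from h import *
import pickle
c=cal("wrist");pickle.dump(c,open("w6.pkl","wb"))
cv2.imwrite("pics/w6.png",grab_frame("wrist"));print(tool()[0])
```

```text
[ 0.59605421 -0.0032366   0.27156901]
```

View pics/w6.png

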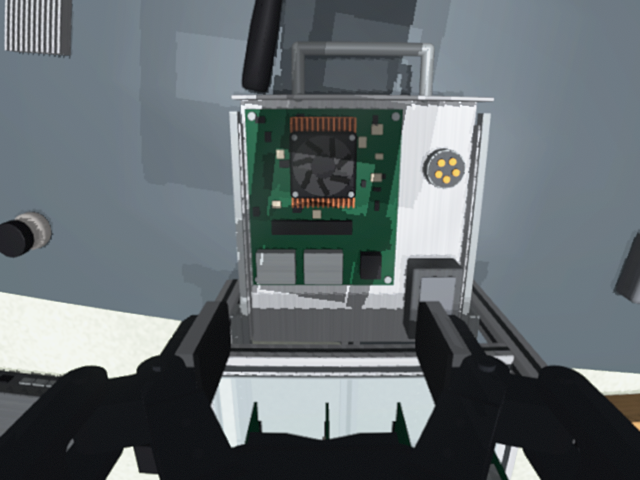

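The cooler stands flat and square, and the tin is in place. Fan screws are at (295,138)–(352,194), board holes at (251,117) and (396,117). I'll check the centring.

Run:
```python
from h import *
import pickle
a=.143;ux=np.array([np.cos(a),np.sin(a)]);uy=np.array([-ux[1],ux[0]]);B=np.c_[ux,uy]
c=pickle.load(open("w6.pkl","rb"))
h=ray("wrist",[(251,117),(396,117)],.063,c)[:,:2].mean(0)@B
h4=ray("wrist",[(251,117),(396,117)],.063,c)[:,:2]@B
s=ray("wrist",[(295,138),(352,138),(352,194),(295,194)],.106,c)[:,:2].mean(0)@B
f=ray("wrist",[(290,117),(356,117)],.091,c)[:,:2]@B; r=ray("wrist",[(291,207.5),(355,207.5)],.091,c)[:,:2]@B
print(h4,"err",s-h-[.0363,.0002],(f.mean(0)+r.mean(0))/2-h-[.0363,.0002])
```

```text
[[ 0.52139218 -0.14802798]
 [ 0.52088625 -0.02858688]] err [-9.29617310e-04 -5.59397402e-05] [-0.00133544 -0.0004377 ]
```

```bash
python3 -c "
from plant import *
print(job_done())"
```

```text
the job is handed in; nothing more can be done
None
```

The tray is drawn out over its catch and on its stop, and the cooler stands flat and square on the chip, about 1 mm off centre; the screw tin is upright, no bystanders were touched, and the job was handed in at about 17 s with no verdict returned.

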